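# Put the print studio's supplies back into their fitted trays

## Robot

A 6-joint arm with a two-finger parallel gripper is mounted at the origin on the work surface. World frame = base frame: x ahead of the robot, y to its left, z up, the work surface at z = 0. Lengths are in m, angles in rad, forces in N, time in s.
With the tool pointing down it reaches from about 0.15 to 0.775 m from the base axis. Payload 6.1 kg.
Tool frame: the origin (TCP) lies on the front face of the gripper's body, between the roots of the fingers; the fingertips stand 73 mm ahead of it and the grasp point (between the pads) lies 54 mm ahead of it; z points along the fingers, y is the line along which they close (so a half turn about z gives the same grasp; the last joint's range is limited). The gripper opens to 85 mm and grips with 20 to 120 N. Pads are 22 mm wide; open, the fingers measure 114 mm over their backs; the gripper's body (76 mm by 85 mm) begins 54 mm behind the grasp point. The pads swing forward as they close: fully open they stand 13 mm farther back than shut.
Start: joints at [-1.214, 0.126, -0.04, 1.405, 0, 1.571], TCP at [0.183, -0.492, 0.304] pointing down, gripper open.
Joint ranges: [-2.72, 2.72], [-0.95, 1.95], [-1.27, 1.35], [-1.78, 2.02], [-1.46, 1.47], [-3.14, 3.14]. Speed limits (rad/s): [2.39, 2.39, 3.01, 3.14, 3.14, 3.14].

## Interface

Orientations are given as a unit quaternion [x, y, z, w].
In Python, from cell import * gives the robot as it stands. The module is installed in compiled form; this text tells all that it offers.
- The arm moves only by the tool drive_tool, never from a script. Its argument "motion" is a list of rows, each an object of numbers: "claw": the opening in per cent of the stroke, from 0 (shut) to 100 (fully open); "tx", "ty", "tz": the shift along the tool's x, y, z in mm; "rx", "ry", "rz": the turn, a rotation vector about the tool's x, y, z in units of 5 degrees (1.0 is 5 degrees). A call has 1 to 20 rows; each row shifts and turns the commanded pose from where the row before left it, along the tool's axes as they then stand; what a row does not reach is not made up. A row lasts 1/8 s, in which the tool goes at most 62.5 mm and 10.7 degrees, less where a joint would pass 70% of its speed; a pose out of reach is approached as far as the arm can. A call with a gripper value outside its range is refused whole. The fingers move at their own pace and stop on an object; "grip_force" is the grip in N (left out, the last holds). Time passes only in rows, so rows that do not move let the fingers close. It gives the time, the measured TCP pose, the force, the opening and the grip force at its end, in the units of the state.
- read_state(): the state, without advancing time (a new reading comes with each control period).
- grab_frame(name): name is "scene" or "top" or "wrist"; returns the picture (480x640x3 uint8, blue, green, red); there is no depth.
- get_calibration(name): a dict with "mtx" (3x3 intrinsics, pixels), "rvec" (rotation vector, rad) and "tvec" (3), from world to camera coordinates, as OpenCV has them; the wrist camera has in their place "hand_eye" (4x4, takes a point from camera to tool coordinates, whose origin is the TCP and whose axes are the flange's). Camera axes: x right, y down, z forward; pixel columns grow to the right and rows downward; lengths in m; the calibration is good to about 2 mm. A picture is of the moment at which its call begins: read the wrist's pose just before it. get_calibration takes no time and is no camera call.
- job_done(): hands the job in; it is judged then, once.
The state is a dict: "time_s": time; "qpos": joint angles; "dq": joint speeds; "joint_torque": joint torques, N m; "position": TCP position; "orientation": TCP orientation; "ft_force": force on the tool from outside, world axes, zero at the start; "ft_torque": the same for the moment, N m; "width": finger opening in m; "gripper_force": force on a finger pad.
Only numpy, scipy, OpenCV 4.12 (cv2) and the standard library are available. Lean on these libraries where they do the work, as an engineer would, in place of code of your own. Each camera call takes 0.05 s, during which the arm holds its last target. There are 200 camera calls.

## Task

Clear up the print bench: put the slim spray can into the small round tray, the paint pot into the large round tray, the rectangular tin into the short rectangular tray and the smoothing block into the long rectangular tray, each standing upright, flat on the tray's floor inside the rim. Set them down gently rather than dropping them, let go of them all, and leave the glue bottle and the marker cup standing where they are.

Things in the scene. Friction and masses are not known exactly. Their poses are not given: they have to be found in the camera images.
- spray_can: Slim copper-coloured spray can standing upright: body 36 mm in diameter, straight to 80 mm up, then a black cap 28 mm in diameter; 103 mm tall in all; 0.08 to 0.17 kg, firm. Its place is the small round tray. Origin: centre of its underside, z up.
- paint_pot: Squat round white paint pot with a grey lid, standing upright: 58 mm in diameter, the lid (from 66 mm up) 55 mm; 80 mm tall; 0.15 to 0.31 kg, firm. Its place is the large round tray. Origin: centre of its underside, z up.
- tin: Rectangular bare steel tin standing upright: 60 mm along its own x, 38 mm along its y, 90 mm tall, with a black screw cap 24 mm wide and 12 mm high on top, 14 mm off centre towards +x; 0.17 to 0.35 kg, firm. Its place is the short rectangular tray, long side along long side (either way round). Origin: centre of its underside, z up.
- smoother: Wooden smoothing block with a grey felt sole, sole down: base 96 mm along its own x, 34 mm along y, 18 mm thick; on it an upright handle rib 80 mm along x, 16 mm thick along y, from 18 to 68 mm above the bench, centred, to be pinched across its thickness; 0.10 to 0.21 kg. Its place is the long rectangular tray, long side along long side (either way round). Origin: centre of its underside, z up.
- small_round_tray: Small round tray, inner diameter 56 mm, outer 72 mm. Dark wood with a grey felt floor 4 mm above the bench and a rim 8 mm thick, 16 mm high (so 12 mm deep inside). Fixed to the bench. Origin: centre of its underside, z up.
- large_round_tray: Large round tray, inner diameter 78 mm, outer 94 mm. Dark wood with a grey felt floor 4 mm above the bench and a rim 8 mm thick, 16 mm high (so 12 mm deep inside). Fixed to the bench. Origin: centre of its underside, z up.
- short_tray: Short rectangular tray, inside 80 mm along its own x and 58 mm along y, outside 96 by 74 mm. Dark wood with a grey felt floor 4 mm above the bench and a rim 8 mm thick, 16 mm high (so 12 mm deep inside). Fixed to the bench. Origin: centre of its underside, z up.
- long_tray: Long rectangular tray, inside 116 mm along its own x and 54 mm along y, outside 132 by 70 mm. Dark wood with a grey felt floor 4 mm above the bench and a rim 8 mm thick, 16 mm high (so 12 mm deep inside). Fixed to the bench. Origin: centre of its underside, z up.
- glue_bottle: White glue bottle with a pointed blue nozzle, 48 mm in diameter, 104 mm tall. A loose bystander that stands among the things: to be left alone. Origin: centre of its underside, z up.
- marker_cup: Grey round cup with five marker ends sticking out of its top, 60 mm in diameter, 100 mm tall. A loose bystander that stands among the things: to be left alone. All ten entries stand at least 125 mm apart, centre to centre; the bench is otherwise clear within 0.74 m of the robot's base axis and 0.5 m to either side of it (stock up to 0.22 m tall stands beyond). Origin: centre of its underside, z up.

How it is judged:
By the outcome, as a careful person would: the job done as asked, in the order asked, and still so for the second after the job is handed in, with the robot touching nothing.
It also fails if it takes over 99 s, if anything falls off the work surface, if the arm or the gripper's body presses on something with over 40 N, if the wrist force passes 120 N, or if a joint passes its speed limit or range.

## Working session

There is one attempt and no reset: what is moved stays moved. The work goes in short steps, Python scripts to look and compute and a tool call to move; the robot and the scene stay as the last step left them, time stands still between calls to the robot, and variables do not carry over. Pictures are saved under pics/ and viewed, at most 14 in all, crops included, and the job is handed in when it is done.

Besides the shell and the picture viewer there is one more tool, called after "Emit:" by a JSON object that holds its "op" and its "data". drive_tool: Moves the arm, as the interface text tells. Its arguments: {"type":"object","properties":{"motion":{"type":"array","items":{"type":"object","properties":{"claw":{"type":"number"},"tx":{"type":"number"},"ty":{"type":"number"},"tz":{"type":"number"},"rx":{"type":"number"},"ry":{"type":"number"},"rz":{"type":"number"}}}},"grip_force":{"type":"number"}},"required":["motion"]}

```bash
mkdir -p pics; python3 - <<'E'
from cell import *
import cv2
for n in("scene","top"):
    cv2.imwrite(f"pics/{n}0.png",grab_frame(n)); c=get_calibration(n); print(n,c)
print(get_calibration("wrist")); s=read_state(); print(s)
E
```

```text
scene {'mtx': array([[475.20165346,   0.        , 311.94209972],
       [  0.        , 475.20165346, 233.79949668],
       [  0.        ,   0.        ,   1.        ]]), 'rvec': array([ 1.98646477,  1.35087958, -0.55462702]), 'tvec': array([-0.19741614, -0.31882371,  1.26167554])}
top {'mtx': array([[433.75095287,   0.        , 319.4227287 ],
       [  0.        , 433.75095287, 231.08815884],
       [  0.        ,   0.        ,   1.        ]]), 'rvec': array([ 2.13218556, -2.11493439,  0.19200897]), 'tvec': array([-0.01581452,  0.5355596 ,  0.91314833])}
{'mtx': array([[331.82443526,   0.        , 320.30415964],
       [  0.        , 331.82443526, 244.35289159],
       [  0.        ,   0.        ,   1.        ]]), 'hand_eye': array([[ 4.39499748e-04, -9.57653739e-01, -2.87922077e-01,
         7.29520883e-02],
       [ 9.99999754e-01,  5.78323718e-04, -3.97101301e-04,
        -1.26799587e-03],
       [ 5.46797711e-04, -2.87921832e-01,  9.57653758e-01,
        -7.05342967e-02],
       [ 0.00000000e+00,  0.00000000e+00,  0.00000000e+00,
         1.00000000e+00]])}
{'time_s': 0.1, 'qpos': array([-1.21398657e+00,  1.26339158e-01, -4.04903207e-02,  1.40542244e+00,
       -1.32221434e-05,  1.57083115e+00]), 'dq': array([-1.95167724e-04, -1.94348956e-03,  3.65003780e-03, -2.29730929e-04,
        4.16235121e-04,  7.36634608e-05]), 'joint_torque': array([ 6.29267070e-04, -4.36904383e+01,  3.53605771e+01,  1.35898747e-02,
        1.34046277e-04, -1.21846085e-05]), 'position': array([ 0.18328046, -0.49168677,  0.3032037 ]), 'orientation': array([ 9.84130844e-01,  1.77442815e-01, -1.35673462e-04, -7.15069958e-04]), 'ft_force': array([-0.329507  ,  0.05021574, -0.25613768]), 'ft_torque': array([-0.03747534,  0.03204276, -0.02578832]), 'gripper_force': 0.0, 'width': 0.08548522519343553}
```

View pics/top0.png

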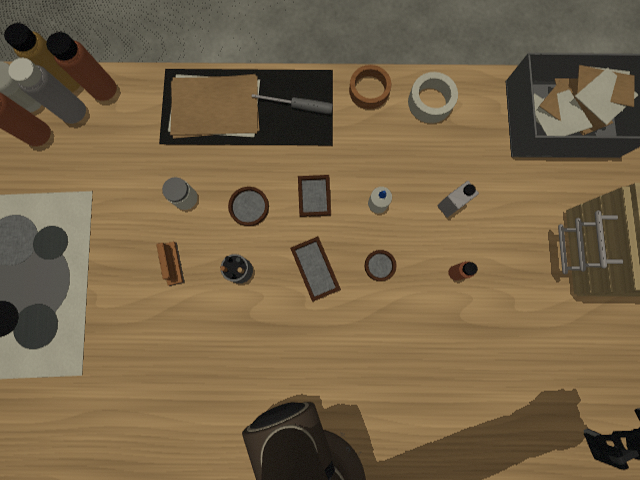

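View pics/scene0.png

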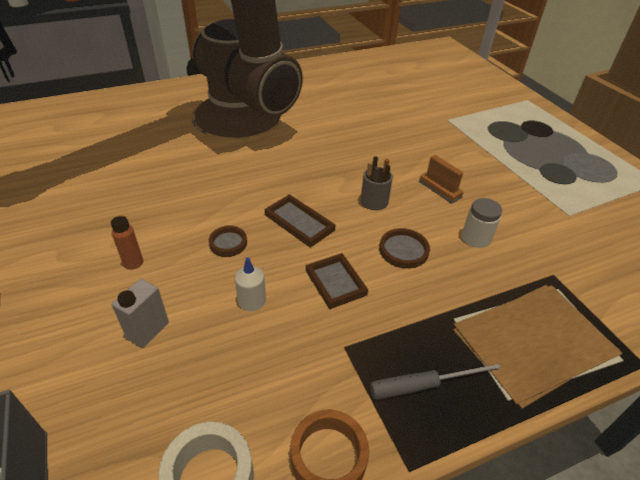

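The top view shows every item. Spray can's cap is at about (470,269), pot's lid (176,188), tin (460,198), smoother (170,264), small tray (380,265), large tray (249,206), short tray (314,196), long tray (316,268). I'll enlarge it and fit the outlines.

```bash
python3 - <<'E'
import cv2,numpy as np
a=cv2.imread("pics/top0.png")
L=cv2.resize(a[160:305,150:290],None,fx=4,fy=4,interpolation=cv2.INTER_CUBIC)
cv2.imwrite("pics/c1.png",L)
cv2.imwrite("pics/c2.png",cv2.resize(a[165:305,285:485],None,fx=4,fy=4,interpolation=cv2.INTER_CUBIC))
# saturation/brown masks
hsv=cv2.cvtColor(a,cv2.COLOR_BGR2HSV)
bg=cv2.medianBlur(a,91)
d=np.abs(a.astype(int)-bg).max(2)
m=(d>45).astype(np.uint8); m[:150]=0;m[310:]=0;m[:,:140]=0;m[:,500:]=0
n,l,st,ce=cv2.connectedComponentsWithStats(m)
for i in range(1,n):
    if st[i,4]>60:
        pts=np.argwhere(l==i)[:,::-1].astype(np.float32)
        print(st[i],ce[i].round(1),cv2.minAreaRect(pts),cv2.minEnclosingCircle(pts))
E
```

```text
[ 298  175   33   42 1309] [314.1 195.6] ((314.0, 195.5), (41.0, 32.0), 90.0) ((314.0, 195.5), 25.224096298217773)
[163 178  36  34 817] [180.3 194.1] ((180.43902587890625, 193.95123291015625), (39.35578918457031, 24.675453186035156), 38.65980911254883) ((180.64788818359375, 193.5985870361328), 19.73540687561035)
[463 184  13  12 121] [469.  189.6] ((469.00006103515625, 189.50003051757812), (10.60660171508789, 12.020814895629883), 45.0) ((469.1666564941406, 189.5), 6.3465728759765625)
[ 228  187   41   39 1276] [248.3 206.1] ((248.0, 206.0), (38.0, 40.0), 90.0) ((248.4135284423828, 205.86465454101562), 20.5250186920166)
[368 188  21  27 295] [377.7 201.8] ((378.0, 201.0), (26.0, 20.0), 90.0) ((379.5, 201.0), 13.238302230834961)
[438 196  29  24 318] [449.4 207.8] ((451.3049011230469, 205.256103515625), (20.14641571044922, 23.2698917388916), 51.34019470214844) ((451.9634094238281, 205.52438354492188), 14.04648208618164)
[ 290  236   51   66 1794] [315.  268.5] ((314.9200439453125, 268.5600280761719), (58.69362258911133, 31.14157485961914), 67.16634368896484) ((314.6477355957031, 268.5113525390625), 32.596458435058594)
[162 242  23  44 489] [172.4 263.9] ((171.04527282714844, 263.2414855957031), (42.754940032958984, 19.28886604309082), 79.3803482055664) ((172.4166717529297, 263.0833435058594), 22.181476593017578)
[364 250  32  31 783] [380.  265.2] ((379.5, 265.0), (30.0, 31.0), 90.0) ((380.0076904296875, 265.352294921875), 16.02089500427246)
[221 255  34  30 744] [237.3 269.4] ((237.40003967285156, 269.20001220703125), (34.882659912109375, 26.832815170288086), 26.56505012512207) ((237.43984985351562, 269.1165466308594), 17.44335174560547)
[448 261  30  22 433] [462.3 271. ] ((462.60003662109375, 270.20001220703125), (17.8885440826416, 28.621667861938477), 63.43495178222656) ((462.5, 270.0), 14.8071928024292)
```

View pics/c1.png

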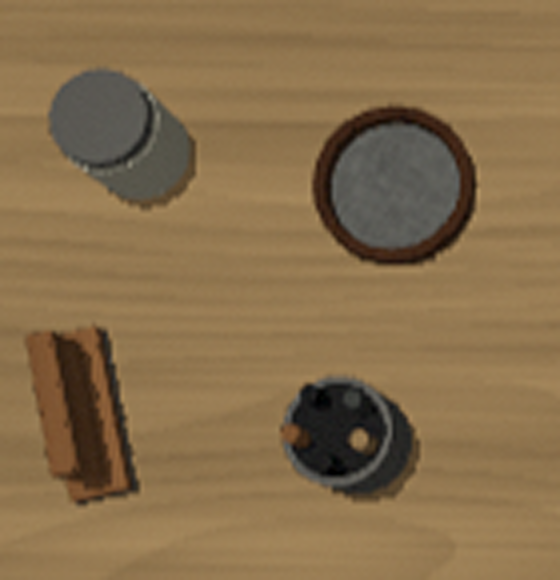

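View pics/c2.png

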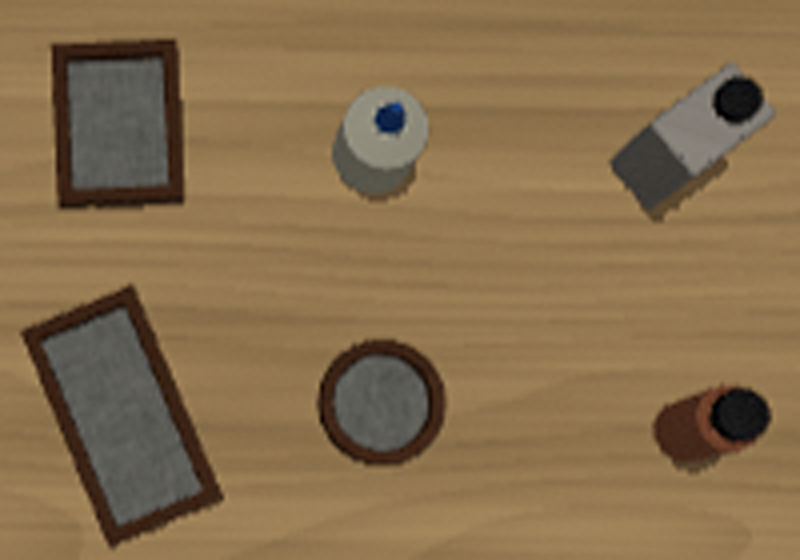

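```bash
cat > h.py <<'E'
from cell import *
import cv2,numpy as np
from scipy.spatial.transform import Rotation as R
def ray(c,K,Rw,o,z,uv):
    uv=np.atleast_2d(np.float64(uv)); d=np.c_[uv,np.ones(len(uv))]@np.linalg.inv(K).T@Rw.T
    return (o+d*((z-o[2])/d[:,2])[:,None])[:,:2]
def top(uv,z):
    c=get_calibration("top"); Rw=cv2.Rodrigues(c["rvec"])[0].T; return ray(c,c["mtx"],Rw,-Rw@c["tvec"],z,uv)
def to(x,y,z,yaw=None):
    "tool-axes shift (mm), rz units (turn first, then shift)"
    s=read_state(); r=R.from_quat(s["orientation"]); X=r.as_matrix()[:,0]; a=np.degrees(np.arctan2(X[1],X[0]))
    b=a if yaw is None else yaw; c,q=np.cos(np.radians(b)),np.sin(np.radians(b))
    d=(np.array([x,y,z])-s["position"])*1000
    print("yaw",a.round(2),"rz",((a-b)/5).round(2),"t",np.round([c*d[0]+q*d[1],q*d[0]-c*d[1],-d[2]],1),"tilt",(r.as_matrix()[:,2]).round(3))
E
python3 - <<'E'
from h import *
o1=np.array([150,160]);o2=np.array([285,165]); f=lambda o,p:(np.float64(p)+.5)/4-.5+o
P=lambda n,o,p,z:print(n,top(f(o,p),z).mean(0).round(4))
P("can",o2,[[740,414]],.103);P("pot",o1,[[101,117]],.08);P("tin",o2,[[735,64],[776,113],[692,175],[652,126]],.09);P("tincap",o2,[[738,100]],.102)
P("smooth",o1,[[26,333],[50,330],[74,473],[52,475]],.068)
P("small",o2,[[382,402]],.016);P("large",o1,[[395,185]],.016)
S=[[53,43],[177,40],[184,202],[60,207]];Lg=[[133,286],[22,332],[112,546],[222,495]]
P("short",o2,S,.016);P("long",o2,Lg,.016);P("cup",o1,[[338,432]],.085);P("glue",o2,[[388,118]],.104)
ang=lambda v:np.degrees(np.arctan2(v[1],v[0])).round(1)
w=lambda o,p,z:top(f(o,p),z)
s=w(o2,S,.016);l=w(o2,Lg,.016);t=w(o2,[[735,64],[776,113],[692,175],[652,126]],.09);m=w(o1,[[38,332],[63,474],[97,327],[130,492]],.068)
print("short long axis",ang(s[3]-s[0]),ang(s[2]-s[1]),np.linalg.norm(s[3]-s[0]),np.linalg.norm(s[1]-s[0]))
print("long",ang(l[2]-l[1]),ang(l[3]-l[0]),np.linalg.norm(l[2]-l[1]))
print("tin",ang(t[0]-t[3]),ang(t[1]-t[2]),np.linalg.norm(t[1]-t[2]),np.linalg.norm(t[1]-t[0]))
print("smooth",ang(m[1]-m[0]),ang(m[3]-m[2]),np.linalg.norm(m[1]-m[0]))
c=w(o2,[[740,414]],.103)[0]; to(c[0],c[1],.22,0)
E
```

```text
can [ 0.4506 -0.3215]
pot [0.6214 0.3055]
tin [ 0.6109 -0.3206]
tincap [ 0.6183 -0.33  ]
smooth [0.4659 0.326 ]
small [ 0.4646 -0.1494]
large [0.6001 0.1542]
short [0.6269 0.0015]
long [ 0.4569 -0.0022]
cup [0.4495 0.1672]
glue [ 0.6064 -0.1431]
short long axis -176.7 -177.4 0.0989000875913565 0.07298683680515594
long -156.3 -156.7 0.13114082166789642
tin -53.0 -53.5 0.058390482334638186 0.03420553302428669
smooth -165.9 -165.0 0.07889900607010805
yaw 20.44 rz 4.09 t [ 267.3 -170.2   83.2] tilt [-0.001  0.001 -1.   ]
```

Emit:
{"op": "drive_tool", "data": {"motion": [{"rz": 1.4, "tz": 20, "claw": 100}, {"rz": 1.4, "tz": 30}, {"rz": 1.3, "tz": 30}, {"tx": 25, "ty": -16}, {"tx": 50, "ty": -32}, {"tx": 50, "ty": -32}, {"tx": 50, "ty": -32}, {"tx": 50, "ty": -32}, {"tx": 30, "ty": -19}, {"tx": 12, "ty": -7}, {}], "grip_force": 35}}

```text
invalid input
```

```bash
cat >> h.py <<'E'
def wrist(fn):
    s=read_state(); im=grab_frame("wrist"); cv2.imwrite(fn,im); np.save("pose.npy",np.r_[s["position"],s["orientation"]]); return im
def wr(uv,z):
    p=np.load("pose.npy"); c=get_calibration("wrist"); H=c["hand_eye"]; Rt=R.from_quat(p[3:]).as_matrix()
    return ray(c,c["mtx"],Rt@H[:3,:3],p[:3]+Rt@H[:3,3],z,uv)
E
python3 - <<'E'
from h import *
to(.4506,-.3215,.22,0); wrist("pics/w1.png")
E
```

```text
yaw 20.44 rz 4.09 t [ 267.3 -170.2   83.2] tilt [-0.001  0.001 -1.   ]
```

View pics/w1.png

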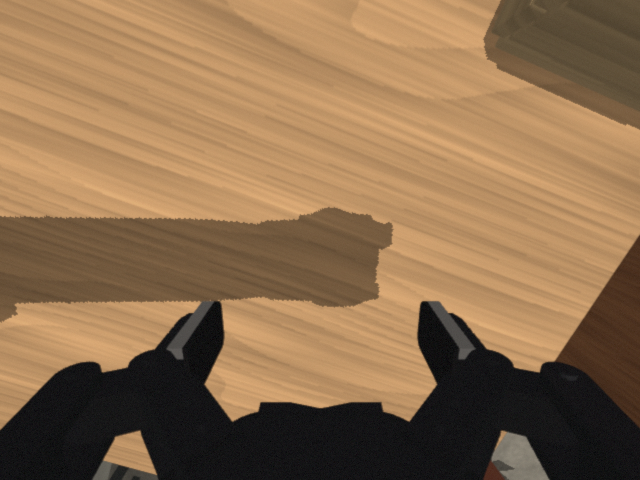

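The call was refused, so nothing moved: the wrist picture shows only bare bench under the fingers. I'll fill in the empty row and try again.

Emit:
{"op": "drive_tool", "data": {"motion": [{"rz": 1.4, "tz": 20, "claw": 100}, {"rz": 1.4, "tz": 30, "claw": 100}, {"rz": 1.3, "tz": 30, "claw": 100}, {"tx": 25, "ty": -16, "claw": 100}, {"tx": 50, "ty": -32, "claw": 100}, {"tx": 50, "ty": -32, "claw": 100}, {"tx": 50, "ty": -32, "claw": 100}, {"tx": 50, "ty": -32, "claw": 100}, {"tx": 30, "ty": -19, "claw": 100}, {"tx": 12, "ty": -7, "claw": 100}, {"tx": 0, "claw": 100}], "grip_force": 35}}

```text
invalid input
```

```bash
python3 - <<'E'
from h import *
to(.4506,-.3215,.22,0); wrist("pics/w2.png"); print(read_state()["time_s"])
E
```

```text
yaw 20.44 rz 4.09 t [ 267.3 -170.2   83.3] tilt [-0.     0.001 -1.   ]
0.2
```

View pics/w2.png

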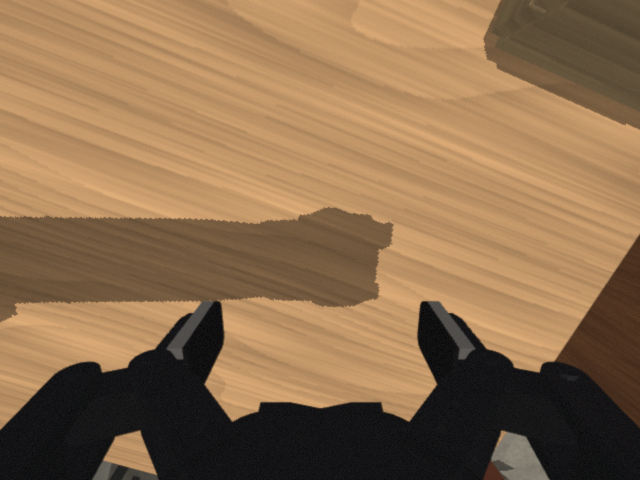

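Refused again and the view hasn't changed. I'll test a minimal row in full form.

Emit:
{"op": "drive_tool", "data": {"motion": [{"claw": 100, "tx": 0, "ty": 0, "tz": 20, "rx": 0, "ry": 0, "rz": 1.4}], "grip_force": 35}}

```text
time_s: 0.32
position: [0.1836, -0.4925, 0.2848]
orientation: [0.993, 0.116, 0.0, 0.001]
ft_force: [0.8, 0.2, -0.1]
width: 0.0854
gripper_force: 0.0
```

All seven keys are needed in each row.

Emit:
{"op": "drive_tool", "data": {"motion": [{"claw": 100, "tx": 0, "ty": 0, "tz": 30, "rx": 0, "ry": 0, "rz": 1.4}, {"claw": 100, "tx": 0, "ty": 0, "tz": 30, "rx": 0, "ry": 0, "rz": 1.3}, {"claw": 100, "tx": 25, "ty": -16, "tz": 0, "rx": 0, "ry": 0, "rz": 0}, {"claw": 100, "tx": 50, "ty": -32, "tz": 0, "rx": 0, "ry": 0, "rz": 0}, {"claw": 100, "tx": 50, "ty": -32, "tz": 0, "rx": 0, "ry": 0, "rz": 0}, {"claw": 100, "tx": 50, "ty": -32, "tz": 0, "rx": 0, "ry": 0, "rz": 0}, {"claw": 100, "tx": 50, "ty": -32, "tz": 0, "rx": 0, "ry": 0, "rz": 0}, {"claw": 100, "tx": 30, "ty": -19, "tz": 0, "rx": 0, "ry": 0, "rz": 0}, {"claw": 100, "tx": 12, "ty": -7, "tz": 0, "rx": 0, "ry": 0, "rz": 0}, {"claw": 100, "tx": 0, "ty": 0, "tz": 0, "rx": 0, "ry": 0, "rz": 0}]}}

```text
time_s: 1.58
position: [0.4507, -0.322, 0.2236]
orientation: [1.0, 0.0, -0.0, -0.0]
ft_force: [-0.8, 0.3, -0.4]
width: 0.0855
gripper_force: 0.0
```

```bash
python3 - <<'E'
from h import *
to(.4506,-.3215,.22,0); wrist("pics/w3.png")
E
```

```text
yaw 0.0 rz 0.0 t [-0.1 -0.5  3.6] tilt [-0.001  0.    -1.   ]
```

View pics/w3.png

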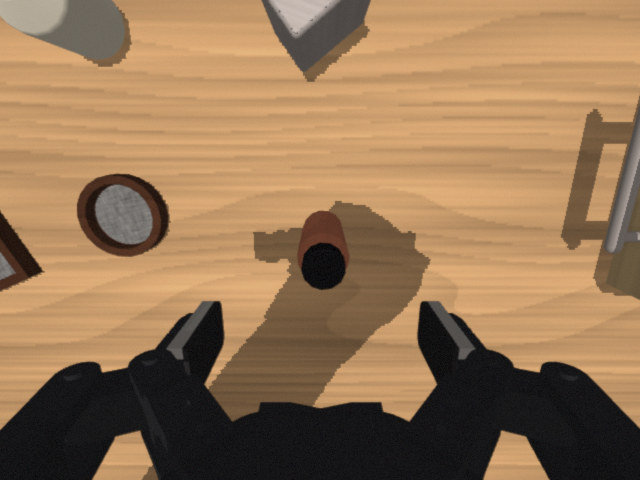

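The wrist view has the can's cap at (323,266), midway between the fingers, and the small tray centred at (123,215).

```bash
python3 - <<'E'
from h import *
print(wr([[323,266]],.103),wr([[123,214.5]],.016)); to(.4506,-.3215,.118)
E
```

```text
[[ 0.45174795 -0.32251351]] [[ 0.46585982 -0.15266052]]
yaw -0.06 rz 0.0 t [  0.6  -0.9 105.7] tilt [-0.001  0.    -1.   ]
```

Emit:
{"op": "drive_tool", "data": {"motion": [{"claw": 100, "tx": 0.5, "ty": 0, "tz": 25, "rx": 0, "ry": 0, "rz": 0}, {"claw": 100, "tx": 0, "ty": 0, "tz": 35, "rx": 0, "ry": 0, "rz": 0}, {"claw": 100, "tx": 0, "ty": 0, "tz": 30, "rx": 0, "ry": 0, "rz": 0}, {"claw": 100, "tx": 0, "ty": 0, "tz": 15, "rx": 0, "ry": 0, "rz": 0}, {"claw": 100, "tx": 0, "ty": 0, "tz": 0, "rx": 0, "ry": 0, "rz": 0}, {"claw": 30, "tx": 0, "ty": 0, "tz": 0, "rx": 0, "ry": 0, "rz": 0}, {"claw": 30, "tx": 0, "ty": 0, "tz": 0, "rx": 0, "ry": 0, "rz": 0}, {"claw": 30, "tx": 0, "ty": 0, "tz": 0, "rx": 0, "ry": 0, "rz": 0}, {"claw": 30, "tx": 0, "ty": 0, "tz": 0, "rx": 0, "ry": 0, "rz": 0}], "grip_force": 35}}

```text
time_s: 2.75
position: [0.4515, -0.3226, 0.1199]
orientation: [1.0, -0.0, 0.001, 0.001]
ft_force: [-0.1, -0.8, 5.3]
width: 0.0351
gripper_force: 35.1
```

Emit:
{"op": "drive_tool", "data": {"motion": [{"claw": 30, "tx": 0, "ty": 0, "tz": -10, "rx": 0, "ry": 0, "rz": 0}, {"claw": 30, "tx": 0, "ty": 0, "tz": -25, "rx": 0, "ry": 0, "rz": 0}, {"claw": 30, "tx": 0, "ty": 0, "tz": -25, "rx": 0, "ry": 0, "rz": 0}, {"claw": 30, "tx": 2, "ty": -10, "tz": -10, "rx": 0, "ry": 0, "rz": 0}, {"claw": 30, "tx": 3, "ty": -30, "tz": 0, "rx": 0, "ry": 0, "rz": 0}, {"claw": 30, "tx": 3, "ty": -40, "tz": 0, "rx": 0, "ry": 0, "rz": 0}, {"claw": 30, "tx": 3, "ty": -45, "tz": 0, "rx": 0, "ry": 0, "rz": 0}, {"claw": 30, "tx": 2, "ty": -30, "tz": 0, "rx": 0, "ry": 0, "rz": 0}, {"claw": 30, "tx": 0, "ty": -16, "tz": 0, "rx": 0, "ry": 0, "rz": 0}, {"claw": 30, "tx": 0, "ty": 0, "tz": 0, "rx": 0, "ry": 0, "rz": 0}, {"claw": 30, "tx": 0, "ty": 0, "tz": 0, "rx": 0, "ry": 0, "rz": 0}]}}

```text
time_s: 4.12
position: [0.4642, -0.1518, 0.1888]
orientation: [1.0, -0.001, -0.0, 0.0]
ft_force: [0.9, -1.4, -1.3]
width: 0.0351
gripper_force: 35.1
```

```bash
python3 - <<'E'
from h import *
to(.465,-.151,.124); wrist("pics/w4.png"); print(read_state()["width"])
E
```

```text
yaw -0.08 rz 0.0 t [ 0.8 -0.8 64.8] tilt [-0. -0. -1.]
0.03496569150169407
```

View pics/w4.png

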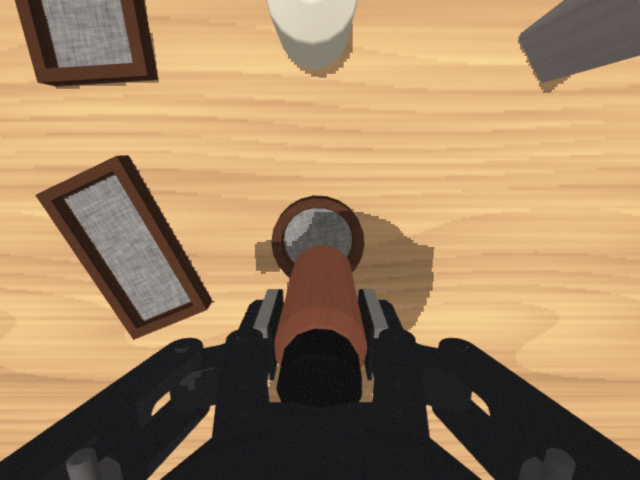

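The can is held upright, with its foot heading for the small tray, which is centred at about (318,240). I'll lower it.

Emit:
{"op": "drive_tool", "data": {"motion": [{"claw": 30, "tx": 0.5, "ty": -0.5, "tz": 15, "rx": 0, "ry": 0, "rz": 0}, {"claw": 30, "tx": 0, "ty": 0, "tz": 20, "rx": 0, "ry": 0, "rz": 0}, {"claw": 30, "tx": 0, "ty": 0, "tz": 15, "rx": 0, "ry": 0, "rz": 0}, {"claw": 30, "tx": 0, "ty": 0, "tz": 7, "rx": 0, "ry": 0, "rz": 0}, {"claw": 30, "tx": 0, "ty": 0, "tz": 3, "rx": 0, "ry": 0, "rz": 0}, {"claw": 30, "tx": 0, "ty": 0, "tz": 2, "rx": 0, "ry": 0, "rz": 0}, {"claw": 30, "tx": 0, "ty": 0, "tz": 0, "rx": 0, "ry": 0, "rz": 0}, {"claw": 30, "tx": 0, "ty": 0, "tz": 0, "rx": 0, "ry": 0, "rz": 0}]}}

```text
time_s: 5.18
position: [0.4649, -0.1507, 0.1273]
orientation: [1.0, -0.0, 0.0, 0.0]
ft_force: [-0.7, -0.5, -1.1]
width: 0.0351
gripper_force: 35.1
```

Emit:
{"op": "drive_tool", "data": {"motion": [{"claw": 30, "tx": 0, "ty": 0, "tz": 2, "rx": 0, "ry": 0, "rz": 0}, {"claw": 30, "tx": 0, "ty": 0, "tz": 1, "rx": 0, "ry": 0, "rz": 0}, {"claw": 30, "tx": 0, "ty": 0, "tz": 0.5, "rx": 0, "ry": 0, "rz": 0}, {"claw": 30, "tx": 0, "ty": 0, "tz": 0, "rx": 0, "ry": 0, "rz": 0}]}}

```text
time_s: 5.68
position: [0.4649, -0.1507, 0.1239]
orientation: [1.0, -0.0, 0.0, 0.0]
ft_force: [-0.8, -0.8, 5.5]
width: 0.0349
gripper_force: 35.5
```

Emit:
{"op": "drive_tool", "data": {"motion": [{"claw": 60, "tx": 0, "ty": 0, "tz": 0, "rx": 0, "ry": 0, "rz": 0}, {"claw": 100, "tx": 0, "ty": 0, "tz": 0, "rx": 0, "ry": 0, "rz": 0}, {"claw": 100, "tx": 0, "ty": 0, "tz": 0, "rx": 0, "ry": 0, "rz": 0}, {"claw": 100, "tx": 0, "ty": 0, "tz": -15, "rx": 0, "ry": 0, "rz": 0}, {"claw": 100, "tx": 0, "ty": 0, "tz": -35, "rx": 0, "ry": 0, "rz": 0}, {"claw": 100, "tx": 0, "ty": 0, "tz": -40, "rx": 0, "ry": 0, "rz": 0}, {"claw": 100, "tx": 0, "ty": 0, "tz": -20, "rx": 0, "ry": 0, "rz": 0}, {"claw": 100, "tx": 10, "ty": -26, "tz": 0, "rx": 0, "ry": 0, "rz": 0}, {"claw": 100, "tx": 15, "ty": -50, "tz": 0, "rx": 0, "ry": 0, "rz": 0}, {"claw": 100, "tx": 18, "ty": -50, "tz": 0, "rx": 0, "ry": 0, "rz": 0}, {"claw": 100, "tx": 18, "ty": -50, "tz": 0, "rx": 0, "ry": 0, "rz": 0}, {"claw": 100, "tx": 18, "ty": -50, "tz": 0, "rx": 0, "ry": 0, "rz": 0}, {"claw": 100, "tx": 18, "ty": -50, "tz": 0, "rx": 0, "ry": 0, "rz": 0}, {"claw": 100, "tx": 18, "ty": -50, "tz": 0, "rx": 0, "ry": 0, "rz": 0}, {"claw": 100, "tx": 18, "ty": -50, "tz": 0, "rx": 0, "ry": 0, "rz": 0}, {"claw": 100, "tx": 15, "ty": -50, "tz": 0, "rx": 0, "ry": 0, "rz": 0}, {"claw": 100, "tx": 8, "ty": -30, "tz": 0, "rx": 0, "ry": 0, "rz": 0}, {"claw": 100, "tx": 0, "ty": 0, "tz": 0, "rx": 0, "ry": 0, "rz": 0}, {"claw": 100, "tx": 0, "ty": 0, "tz": 0, "rx": 0, "ry": 0, "rz": 0}]}}

```text
time_s: 8.05
position: [0.6098, 0.1655, 0.2478]
orientation: [0.992, 0.113, -0.007, -0.054]
ft_force: [0.2, 0.1, 0.2]
width: 0.0854
gripper_force: 0.0
```

```bash
python3 - <<'E'
from h import *
to(.6214,.3055,.096); a=wrist("pics/w5.png");cv2.imwrite("pics/t5.png",grab_frame("top"));print(read_state()["qpos"].round(2))
cv2.imwrite("pics/w5s.png",cv2.resize(np.hstack([a,cv2.imread("pics/t5.png")]),(800,300)))
E
```

```text
yaw 13.05 rz 0.0 t [  42.9 -133.7  151.8] tilt [-0.026  0.105 -0.994]
[0.23 0.34 0.1  1.34 0.11 3.14]
```

View pics/w5s.png

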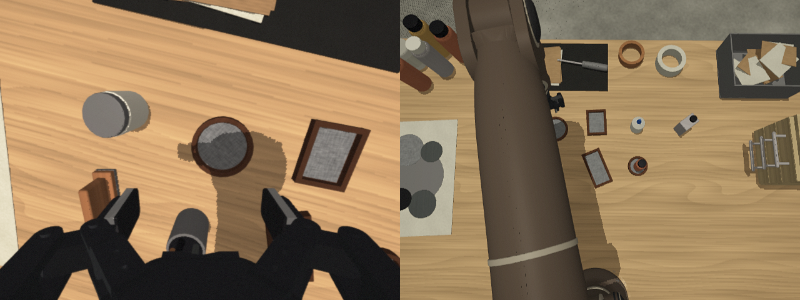

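The can stands in the small tray (top view, about (637,165) in the shrunken picture). Joint 6 hit its limit during the move, so the tool tilted and turned. I'll work out the turn to upright at yaw 90°, which keeps joint 6 well inside its range.

```bash
cat >> h.py <<'E'
def full(x,y,z,yaw):
    s=read_state(); r=R.from_quat(s["orientation"]); t=R.from_euler("z",yaw,degrees=True)*R.from_quat([1,0,0,0])
    print("rot",(np.degrees((r.inv()*t).as_rotvec())/5).round(2),"t after",(t.inv().apply(np.array([x,y,z])-s["position"])*1000).round(1),"q6",s["qpos"][5].round(2),"t",s["time_s"])
E
python3 - <<'E'
from h import *
full(.6214,.3055,.23,90)
f=lambda p:np.float64(p)*1.6
print(wr([[209*1.6,234*1.6]],.08)); print(wr([f([108,114.5])],.08), wr([f([222,147])],.016))
E
```

```text
rot [ -1.07  -0.82 -15.38] t after [140.2  11.6  17.8] q6 3.14 t 8.15
[[0.49643499 0.1470166 ]]
[[0.62380221 0.30309329]] [[0.6024811  0.15740793]]
```

Emit:
{"op": "drive_tool", "data": {"motion": [{"claw": 100, "tx": 0, "ty": 0, "tz": 0, "rx": -0.12, "ry": -0.09, "rz": -1.71}, {"claw": 100, "tx": 0, "ty": 0, "tz": 0, "rx": -0.12, "ry": -0.09, "rz": -1.71}, {"claw": 100, "tx": 0, "ty": 0, "tz": 0, "rx": -0.12, "ry": -0.09, "rz": -1.71}, {"claw": 100, "tx": 0, "ty": 0, "tz": 0, "rx": -0.12, "ry": -0.09, "rz": -1.71}, {"claw": 100, "tx": 0, "ty": 0, "tz": 0, "rx": -0.12, "ry": -0.09, "rz": -1.71}, {"claw": 100, "tx": 0, "ty": 0, "tz": 0, "rx": -0.12, "ry": -0.09, "rz": -1.71}, {"claw": 100, "tx": 0, "ty": 0, "tz": 0, "rx": -0.12, "ry": -0.09, "rz": -1.71}, {"claw": 100, "tx": 0, "ty": 0, "tz": 0, "rx": -0.12, "ry": -0.09, "rz": -1.71}, {"claw": 100, "tx": 0, "ty": 0, "tz": 0, "rx": -0.12, "ry": -0.09, "rz": -1.71}, {"claw": 100, "tx": 25, "ty": 2, "tz": 0, "rx": 0, "ry": 0, "rz": 0}, {"claw": 100, "tx": 45, "ty": 4, "tz": 0, "rx": 0, "ry": 0, "rz": 0}, {"claw": 100, "tx": 45, "ty": 4, "tz": 0, "rx": 0, "ry": 0, "rz": 0}, {"claw": 100, "tx": 24, "ty": 2, "tz": 18, "rx": 0, "ry": 0, "rz": 0}, {"claw": 100, "tx": 0, "ty": 0, "tz": 0, "rx": 0, "ry": 0, "rz": 0}, {"claw": 100, "tx": 0, "ty": 0, "tz": 0, "rx": 0, "ry": 0, "rz": 0}]}}

```text
time_s: 10.02
position: [0.6217, 0.3045, 0.229]
orientation: [0.707, 0.707, -0.0, 0.0]
ft_force: [0.2, 0.4, 0.3]
width: 0.0853
gripper_force: 0.0
```

```bash
python3 - <<'E'
from h import *
full(.622,.3045,.096,90)
E
```

```text
rot [0.   0.01 0.01] t after [ -0.    0.3 133. ] q6 2.03 t 10.025
```

Emit:
{"op": "drive_tool", "data": {"motion": [{"claw": 100, "tx": 0, "ty": 0, "tz": 20, "rx": 0, "ry": 0, "rz": 0}, {"claw": 100, "tx": 0, "ty": 0, "tz": 40, "rx": 0, "ry": 0, "rz": 0}, {"claw": 100, "tx": 0, "ty": 0, "tz": 40, "rx": 0, "ry": 0, "rz": 0}, {"claw": 100, "tx": 0, "ty": 0, "tz": 22, "rx": 0, "ry": 0, "rz": 0}, {"claw": 100, "tx": 0, "ty": 0, "tz": 10, "rx": 0, "ry": 0, "rz": 0}, {"claw": 100, "tx": 0, "ty": 0, "tz": 0, "rx": 0, "ry": 0, "rz": 0}, {"claw": 55, "tx": 0, "ty": 0, "tz": 0, "rx": 0, "ry": 0, "rz": 0}, {"claw": 55, "tx": 0, "ty": 0, "tz": 0, "rx": 0, "ry": 0, "rz": 0}, {"claw": 55, "tx": 0, "ty": 0, "tz": 0, "rx": 0, "ry": 0, "rz": 0}, {"claw": 55, "tx": 0, "ty": 0, "tz": 0, "rx": 0, "ry": 0, "rz": 0}], "grip_force": 45}}

```text
time_s: 11.28
position: [0.6228, 0.3056, 0.0996]
orientation: [0.706, 0.708, 0.002, 0.001]
ft_force: [-0.8, -0.3, 5.1]
width: 0.0572
gripper_force: 48.8
```

Emit:
{"op": "drive_tool", "data": {"motion": [{"claw": 55, "tx": 0, "ty": 0, "tz": -10, "rx": 0, "ry": 0, "rz": 0}, {"claw": 55, "tx": 0, "ty": 0, "tz": -20, "rx": 0, "ry": 0, "rz": 0}, {"claw": 55, "tx": -5, "ty": 0, "tz": -20, "rx": 0, "ry": 0, "rz": 0}, {"claw": 55, "tx": -20, "ty": -3, "tz": 0, "rx": 0, "ry": 0, "rz": 0}, {"claw": 55, "tx": -35, "ty": -5, "tz": 0, "rx": 0, "ry": 0, "rz": 0}, {"claw": 55, "tx": -40, "ty": -6, "tz": 0, "rx": 0, "ry": 0, "rz": 0}, {"claw": 55, "tx": -32, "ty": -5, "tz": 0, "rx": 0, "ry": 0, "rz": 0}, {"claw": 55, "tx": -18, "ty": -2, "tz": 0, "rx": 0, "ry": 0, "rz": 0}, {"claw": 55, "tx": 0, "ty": 0, "tz": 0, "rx": 0, "ry": 0, "rz": 0}, {"claw": 55, "tx": 0, "ty": 0, "tz": 0, "rx": 0, "ry": 0, "rz": 0}]}}

```text
time_s: 12.52
position: [0.6015, 0.1556, 0.1475]
orientation: [0.706, 0.708, 0.001, 0.0]
ft_force: [-0.6, -0.8, -2.1]
width: 0.0568
gripper_force: 48.4
```

```bash
python3 - <<'E'
from h import *
full(.601,.1555,.1036,90); a=wrist("pics/w6.png")
E
```

```text
rot [ 0.02 -0.01  0.03] t after [-0.1 -0.5 43.9] q6 1.82 t 12.525
```

View pics/w6.png

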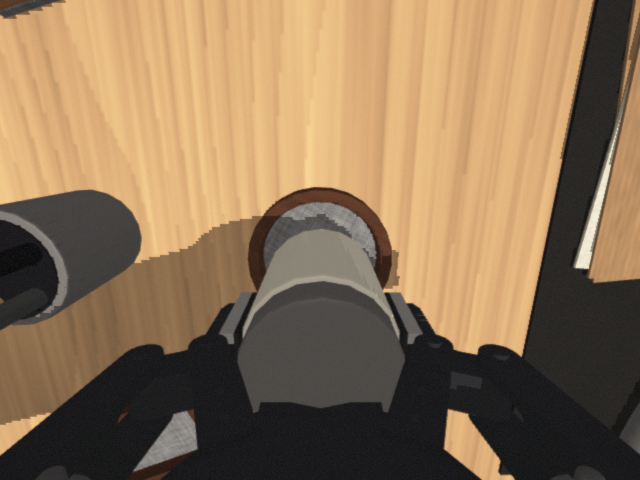

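The pot is held and centred over the large tray, at about (320,250). Lowering it.

Emit:
{"op": "drive_tool", "data": {"motion": [{"claw": 55, "tx": 0, "ty": 0, "tz": 12, "rx": 0, "ry": 0, "rz": 0}, {"claw": 55, "tx": 0, "ty": 0, "tz": 15, "rx": 0, "ry": 0, "rz": 0}, {"claw": 55, "tx": 0, "ty": 0, "tz": 8, "rx": 0, "ry": 0, "rz": 0}, {"claw": 55, "tx": 0, "ty": 0, "tz": 4, "rx": 0, "ry": 0, "rz": 0}, {"claw": 55, "tx": 0, "ty": 0, "tz": 1.5, "rx": 0, "ry": 0, "rz": 0}, {"claw": 55, "tx": 0, "ty": 0, "tz": 1, "rx": 0, "ry": 0, "rz": 0}, {"claw": 55, "tx": 0, "ty": 0, "tz": 0, "rx": 0, "ry": 0, "rz": 0}, {"claw": 55, "tx": 0, "ty": 0, "tz": 0, "rx": 0, "ry": 0, "rz": 0}]}}

```text
time_s: 13.58
position: [0.6016, 0.1552, 0.1065]
orientation: [0.706, 0.708, 0.001, 0.001]
ft_force: [0.7, 0.5, -1.1]
width: 0.0569
gripper_force: 48.4
```

Emit:
{"op": "drive_tool", "data": {"motion": [{"claw": 55, "tx": 0, "ty": 0, "tz": 1.5, "rx": 0, "ry": 0, "rz": 0}, {"claw": 55, "tx": 0, "ty": 0, "tz": 1, "rx": 0, "ry": 0, "rz": 0}, {"claw": 55, "tx": 0, "ty": 0, "tz": 1, "rx": 0, "ry": 0, "rz": 0}, {"claw": 55, "tx": 0, "ty": 0, "tz": 0, "rx": 0, "ry": 0, "rz": 0}]}}

```text
time_s: 14.08
position: [0.6014, 0.1552, 0.1036]
orientation: [0.706, 0.708, 0.001, 0.001]
ft_force: [-2.6, -0.2, 4.7]
width: 0.057
gripper_force: 49.1
```

Emit:
{"op": "drive_tool", "data": {"motion": [{"claw": 80, "tx": 0, "ty": 0, "tz": 0, "rx": 0, "ry": 0, "rz": 0}, {"claw": 100, "tx": 0, "ty": 0, "tz": 0, "rx": 0, "ry": 0, "rz": 0}, {"claw": 100, "tx": 0, "ty": 0, "tz": 0, "rx": 0, "ry": 0, "rz": 0}, {"claw": 100, "tx": 0, "ty": 0, "tz": -15, "rx": 0, "ry": 0, "rz": 0}, {"claw": 100, "tx": 0, "ty": 0, "tz": -35, "rx": 0, "ry": 0, "rz": 0}, {"claw": 100, "tx": 0, "ty": 0, "tz": -45, "rx": 0, "ry": 0, "rz": 0}, {"claw": 100, "tx": 0, "ty": 0, "tz": -35, "rx": 0, "ry": 0, "rz": 0}, {"claw": 100, "tx": -25, "ty": 0, "tz": -5, "rx": 0, "ry": 0, "rz": 0}, {"claw": 100, "tx": -50, "ty": 2, "tz": 0, "rx": 0, "ry": 0, "rz": 0}, {"claw": 100, "tx": -50, "ty": 2, "tz": 0, "rx": 0, "ry": 0, "rz": 0}, {"claw": 100, "tx": -50, "ty": 2, "tz": 0, "rx": 0, "ry": 0, "rz": 0}, {"claw": 100, "tx": -50, "ty": 2, "tz": 0, "rx": 0, "ry": 0, "rz": 0}, {"claw": 100, "tx": -50, "ty": 2, "tz": 0, "rx": 0, "ry": 0, "rz": 0}, {"claw": 100, "tx": -50, "ty": 0, "tz": 0, "rx": 0, "ry": 0, "rz": 0}, {"claw": 100, "tx": -50, "ty": 0, "tz": 0, "rx": 0, "ry": 0, "rz": 0}, {"claw": 100, "tx": -50, "ty": 0, "tz": 0, "rx": 0, "ry": 0, "rz": -1}, {"claw": 100, "tx": 0, "ty": 0, "tz": 0, "rx": 0, "ry": 0, "rz": -1.6}, {"claw": 100, "tx": 0, "ty": 0, "tz": 0, "rx": 0, "ry": 0, "rz": -1.6}, {"claw": 100, "tx": 0, "ty": 0, "tz": 0, "rx": 0, "ry": 0, "rz": -1.6}, {"claw": 100, "tx": 0, "ty": 0, "tz": 0, "rx": 0, "ry": 0, "rz": -1.6}]}}

```text
time_s: 16.58
position: [0.6121, -0.2699, 0.2388]
orientation: [0.443, 0.896, 0.0, 0.001]
ft_force: [0.7, -0.5, 1.0]
width: 0.0857
gripper_force: 0.0
```

```bash
python3 - <<'E'
from h import *
full(.611,-.3206,.118,127); a=wrist("pics/w7.png")
E
```

```text
rot [0.02 0.02 0.07] t after [-39.8 -31.4 120.8] q6 0.5 t 16.575
```

View pics/w7.png

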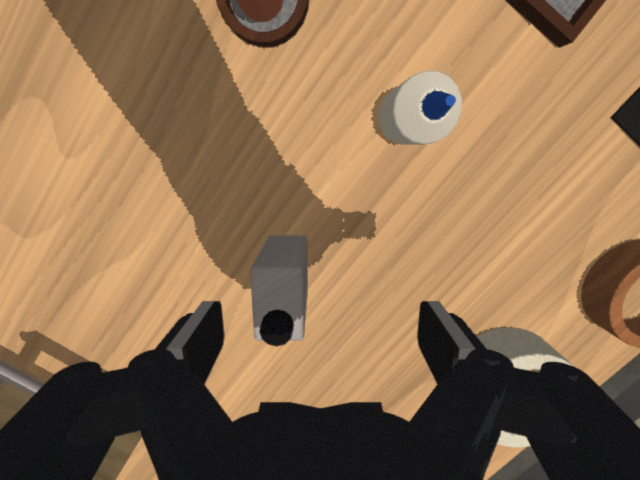

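The tin's top face is well aligned with the fingers. Its corners are at about (251,267), (307,266), (303,339) and (254,339), and the cap is at (276,327).

```bash
python3 - <<'E'
from h import *
p=wr([[251,267],[307,266],[303,339],[254,339]],.09); print(p.mean(0)); ang=lambda v:np.degrees(np.arctan2(v[1],v[0]))
print(ang(p[0]-p[3]),ang(p[1]-p[2]),ang(p[1]-p[0])+90,wr([[276,327]],.102)); c=p.mean(0); full(c[0],c[1],.118,127)
E
```

```text
[ 0.61072555 -0.31736929]
126.1923804229462 123.79067624426496 128.46427999251648 [[ 0.61715223 -0.32729949]]
rot [0.02 0.02 0.12] t after [-37.1 -29.7 120.8] q6 0.5 t 16.625
```

Emit:
{"op": "drive_tool", "data": {"motion": [{"claw": 100, "tx": -15, "ty": -12, "tz": 0, "rx": 0, "ry": 0, "rz": 0}, {"claw": 100, "tx": -23, "ty": -18.5, "tz": 0, "rx": 0, "ry": 0, "rz": 0}, {"claw": 100, "tx": 0, "ty": 0, "tz": 15, "rx": 0, "ry": 0, "rz": 0}, {"claw": 100, "tx": 0, "ty": 0, "tz": 35, "rx": 0, "ry": 0, "rz": 0}, {"claw": 100, "tx": 0, "ty": 0, "tz": 40, "rx": 0, "ry": 0, "rz": 0}, {"claw": 100, "tx": 0, "ty": 0, "tz": 20, "rx": 0, "ry": 0, "rz": 0}, {"claw": 100, "tx": 0, "ty": 0, "tz": 10, "rx": 0, "ry": 0, "rz": 0}, {"claw": 100, "tx": 0, "ty": 0, "tz": 0, "rx": 0, "ry": 0, "rz": 0}, {"claw": 30, "tx": 0, "ty": 0, "tz": 0, "rx": 0, "ry": 0, "rz": 0}, {"claw": 30, "tx": 0, "ty": 0, "tz": 0, "rx": 0, "ry": 0, "rz": 0}, {"claw": 30, "tx": 0, "ty": 0, "tz": 0, "rx": 0, "ry": 0, "rz": 0}, {"claw": 30, "tx": 0, "ty": 0, "tz": 0, "rx": 0, "ry": 0, "rz": 0}, {"claw": 30, "tx": 0, "ty": 0, "tz": 0, "rx": 0, "ry": 0, "rz": 0}], "grip_force": 55}}

```text
time_s: 18.25
position: [0.6112, -0.3188, 0.1186]
orientation: [0.445, 0.895, 0.0, 0.001]
ft_force: [-1.5, -0.7, 6.4]
width: 0.0375
gripper_force: 55.9
```

```bash
python3 - <<'E'
from h import *
full(.627,.0015,.25,183);full(.627,.0015,.25,127)
E
```

```text
rot [ 1.000e-02  3.000e-02 -1.118e+01] t after [ -32.6  319.  -131.4] q6 0.44 t 18.25
rot [0.02 0.02 0.02] t after [ 246.2  205.4 -131.4] q6 0.44 t 18.25
```

Emit:
{"op": "drive_tool", "data": {"motion": [{"claw": 30, "tx": 0, "ty": 0, "tz": -10, "rx": 0, "ry": 0, "rz": 0}, {"claw": 30, "tx": 0, "ty": 0, "tz": -25, "rx": 0, "ry": 0, "rz": 0}, {"claw": 30, "tx": 0, "ty": 0, "tz": -35, "rx": 0, "ry": 0, "rz": 0}, {"claw": 30, "tx": 0, "ty": 0, "tz": -35, "rx": 0, "ry": 0, "rz": 0}, {"claw": 30, "tx": 0, "ty": 0, "tz": -27, "rx": 0, "ry": 0, "rz": 0}, {"claw": 30, "tx": 8, "ty": 7, "tz": 0, "rx": 0, "ry": 0, "rz": 0}, {"claw": 30, "tx": 20, "ty": 17, "tz": 0, "rx": 0, "ry": 0, "rz": 0}, {"claw": 30, "tx": 30, "ty": 25, "tz": 0, "rx": 0, "ry": 0, "rz": 0}, {"claw": 30, "tx": 34, "ty": 28, "tz": 0, "rx": 0, "ry": 0, "rz": 0}, {"claw": 30, "tx": 34, "ty": 28, "tz": 0, "rx": 0, "ry": 0, "rz": 0}, {"claw": 30, "tx": 34, "ty": 28, "tz": 0, "rx": 0, "ry": 0, "rz": 0}, {"claw": 30, "tx": 34, "ty": 28, "tz": 0, "rx": 0, "ry": 0, "rz": 0}, {"claw": 30, "tx": 28, "ty": 24, "tz": 0, "rx": 0, "ry": 0, "rz": 0}, {"claw": 30, "tx": 17, "ty": 14, "tz": 0, "rx": 0, "ry": 0, "rz": 0}, {"claw": 30, "tx": 7, "ty": 6, "tz": 0, "rx": 0, "ry": 0, "rz": 0}, {"claw": 30, "tx": 0, "ty": 0, "tz": 0, "rx": 0, "ry": 0, "rz": -1}, {"claw": 30, "tx": 0, "ty": 0, "tz": 0, "rx": 0, "ry": 0, "rz": -1.5}, {"claw": 30, "tx": 0, "ty": 0, "tz": 0, "rx": 0, "ry": 0, "rz": -1.5}, {"claw": 30, "tx": 0, "ty": 0, "tz": 0, "rx": 0, "ry": 0, "rz": -1.5}, {"claw": 30, "tx": 0, "ty": 0, "tz": 0, "rx": 0, "ry": 0, "rz": -1.5}]}}

```text
time_s: 20.75
position: [0.6255, 0.0004, 0.2491]
orientation: [0.154, 0.988, -0.0, 0.0]
ft_force: [-0.4, 0.3, -2.3]
width: 0.0373
gripper_force: 55.4
```

Emit:
{"op": "drive_tool", "data": {"motion": [{"claw": 30, "tx": 0, "ty": 0, "tz": 10, "rx": 0, "ry": 0, "rz": -1.5}, {"claw": 30, "tx": 0, "ty": 0, "tz": 20, "rx": 0, "ry": 0, "rz": -1.5}, {"claw": 30, "tx": 0, "ty": 0, "tz": 20, "rx": 0, "ry": 0, "rz": -1.2}, {"claw": 30, "tx": 0, "ty": 0, "tz": 15, "rx": 0, "ry": 0, "rz": 0}, {"claw": 30, "tx": 0, "ty": 0, "tz": 5, "rx": 0, "ry": 0, "rz": 0}, {"claw": 30, "tx": 0, "ty": 0, "tz": 0, "rx": 0, "ry": 0, "rz": 0}]}}

```text
time_s: 21.5
position: [0.6258, 0.0012, 0.1796]
orientation: [-0.027, 1.0, 0.0, 0.001]
ft_force: [0.1, -0.6, -2.2]
width: 0.0376
gripper_force: 55.4
```

```bash
python3 - <<'E'
from h import *
full(.627,.0015,.1226,183); a=wrist("pics/w8.png")
E
```

```text
rot [0.   0.01 0.01] t after [-1.2  0.3 57. ] q6 -0.05 t 21.5
```

View pics/w8.png

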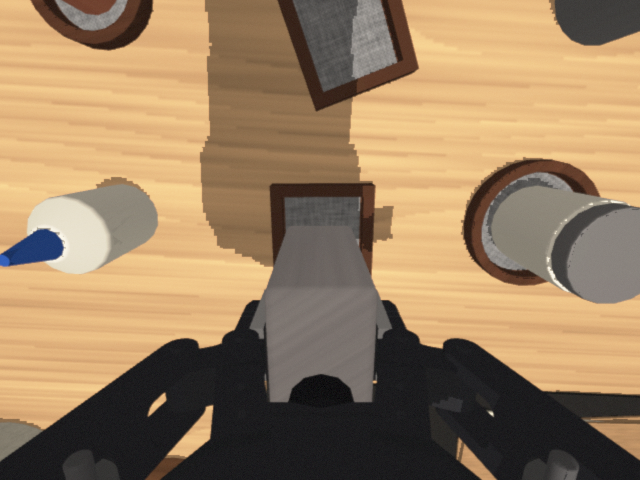

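The tin is held square to the short tray, whose near rim corners are at (270,185) and (375,184). I'll check the tray's position against those.

```bash
python3 - <<'E'
from h import *
p=wr([[270,185],[375,184]],.016); d=p[1]-p[0]; print(p.mean(0)+[.048*np.cos(np.radians(3)),.048*np.sin(np.radians(3))],np.degrees(np.arctan2(*d)),np.linalg.norm(d))
E
```

```text
[0.62648487 0.0039298 ] -3.6054381745484165 0.07335877202841762
```

Emit:
{"op": "drive_tool", "data": {"motion": [{"claw": 30, "tx": -1, "ty": 1.5, "tz": 12, "rx": 0, "ry": 0, "rz": 0}, {"claw": 30, "tx": 0, "ty": 0, "tz": 18, "rx": 0, "ry": 0, "rz": 0}, {"claw": 30, "tx": 0, "ty": 0, "tz": 14, "rx": 0, "ry": 0, "rz": 0}, {"claw": 30, "tx": 0, "ty": 0, "tz": 6, "rx": 0, "ry": 0, "rz": 0}, {"claw": 30, "tx": 0, "ty": 0, "tz": 3, "rx": 0, "ry": 0, "rz": 0}, {"claw": 30, "tx": 0, "ty": 0, "tz": 1, "rx": 0, "ry": 0, "rz": 0}, {"claw": 30, "tx": 0, "ty": 0, "tz": 0, "rx": 0, "ry": 0, "rz": 0}, {"claw": 30, "tx": 0, "ty": 0, "tz": 0, "rx": 0, "ry": 0, "rz": 0}]}}

```text
time_s: 22.55
position: [0.627, 0.0029, 0.1261]
orientation: [-0.027, 1.0, 0.0, 0.001]
ft_force: [-0.3, 0.1, -2.2]
width: 0.037
gripper_force: 55.4
```

Emit:
{"op": "drive_tool", "data": {"motion": [{"claw": 30, "tx": 0, "ty": 0, "tz": 2, "rx": 0, "ry": 0, "rz": 0}, {"claw": 30, "tx": 0, "ty": 0, "tz": 1, "rx": 0, "ry": 0, "rz": 0}, {"claw": 30, "tx": 0, "ty": 0, "tz": 1, "rx": 0, "ry": 0, "rz": 0}, {"claw": 30, "tx": 0, "ty": 0, "tz": 0, "rx": 0, "ry": 0, "rz": 0}]}}

```text
time_s: 23.05
position: [0.6268, 0.0029, 0.1226]
orientation: [-0.027, 1.0, 0.0, 0.001]
ft_force: [-2.7, -0.4, 5.2]
width: 0.038
gripper_force: 56.1
```

Emit:
{"op": "drive_tool", "data": {"motion": [{"claw": 60, "tx": 0, "ty": 0, "tz": 0, "rx": 0, "ry": 0, "rz": 0}, {"claw": 80, "tx": 0, "ty": 0, "tz": 0, "rx": 0, "ry": 0, "rz": 0}, {"claw": 100, "tx": 0, "ty": 0, "tz": 0, "rx": 0, "ry": 0, "rz": 0}, {"claw": 100, "tx": 0, "ty": 0, "tz": -15, "rx": 0, "ry": 0, "rz": 0}, {"claw": 100, "tx": 0, "ty": 0, "tz": -35, "rx": 0, "ry": 0, "rz": 0}, {"claw": 100, "tx": 0, "ty": 0, "tz": -40, "rx": 0, "ry": 0, "rz": 0}, {"claw": 100, "tx": 0, "ty": 0, "tz": -25, "rx": 0, "ry": 0, "rz": 0}, {"claw": 100, "tx": 11, "ty": 26, "tz": 0, "rx": 0, "ry": 0, "rz": 0}, {"claw": 100, "tx": 20, "ty": 46, "tz": 0, "rx": 0, "ry": 0, "rz": 0}, {"claw": 100, "tx": 20, "ty": 46, "tz": 0, "rx": 0, "ry": 0, "rz": 0}, {"claw": 100, "tx": 20, "ty": 46, "tz": 0, "rx": 0, "ry": 0, "rz": 0}, {"claw": 100, "tx": 20, "ty": 46, "tz": 0, "rx": 0, "ry": 0, "rz": 0}, {"claw": 100, "tx": 20, "ty": 46, "tz": 0, "rx": 0, "ry": 0, "rz": 0}, {"claw": 100, "tx": 20, "ty": 46, "tz": 0, "rx": 0, "ry": 0, "rz": 0}, {"claw": 100, "tx": 12, "ty": 29, "tz": 0, "rx": 0, "ry": 0, "rz": 0}, {"claw": 100, "tx": 0, "ty": 0, "tz": 0, "rx": 0, "ry": 0, "rz": -1.3}, {"claw": 100, "tx": 0, "ty": 0, "tz": 0, "rx": 0, "ry": 0, "rz": -1}, {"claw": 100, "tx": 0, "ty": 0, "tz": 0, "rx": 0, "ry": 0, "rz": 0}]}}

```text
time_s: 25.3
position: [0.4659, 0.3259, 0.2375]
orientation: [-0.127, 0.992, 0.0, 0.001]
ft_force: [-1.0, -0.8, 0.0]
width: 0.0853
gripper_force: 0.0
```

```bash
python3 - <<'E'
from h import *
full(.466,.326,.1,194.5); a=wrist("pics/w9.png")
E
```

```text
rot [0.   0.03 0.02] t after [-1.000e-01  1.000e-01  1.375e+02] q6 0.36 t 25.3
```

View pics/w9.png

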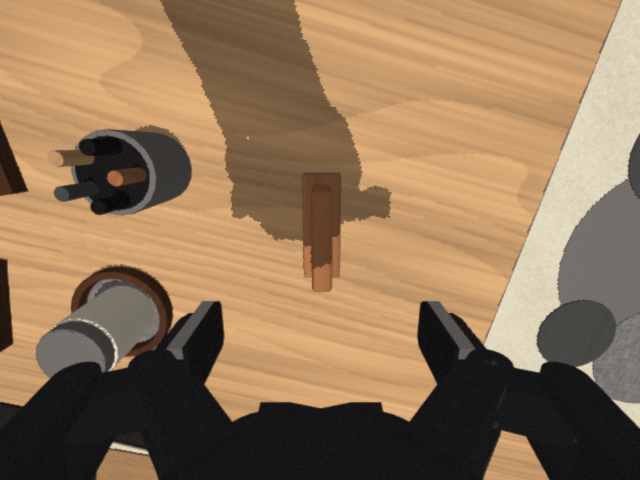

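The smoother is aligned with the fingers. Its rib top has corners at about (311,185), (331,185), (331,291) and (313,291).

```bash
python3 - <<'E'
from h import *
p=wr([[311,185],[331,185],[331,291],[313,291]],.068); c=p.mean(0); d=p[0]+p[1]-p[2]-p[3]; print(c,np.degrees(np.arctan2(d[1],d[0])),np.linalg.norm(d)/2); full(c[0],c[1],.1,194.5)
E
```

```text
[0.46115681 0.32709592] -164.81337815648666 0.08281055845824177
rot [0.   0.03 0.01] t after [  4.3   2.5 137.4] q6 0.36 t 25.35
```

Emit:
{"op": "drive_tool", "data": {"motion": [{"claw": 100, "tx": 2.5, "ty": 1.2, "tz": 20, "rx": 0, "ry": 0, "rz": 0}, {"claw": 100, "tx": 0, "ty": 0, "tz": 40, "rx": 0, "ry": 0, "rz": 0}, {"claw": 100, "tx": 0, "ty": 0, "tz": 40, "rx": 0, "ry": 0, "rz": 0}, {"claw": 100, "tx": 0, "ty": 0, "tz": 25, "rx": 0, "ry": 0, "rz": 0}, {"claw": 100, "tx": 0, "ty": 0, "tz": 11, "rx": 0, "ry": 0, "rz": 0}, {"claw": 100, "tx": 0, "ty": 0, "tz": 0, "rx": 0, "ry": 0, "rz": 0}, {"claw": 5, "tx": 0, "ty": 0, "tz": 0, "rx": 0, "ry": 0, "rz": 0}, {"claw": 5, "tx": 0, "ty": 0, "tz": 0, "rx": 0, "ry": 0, "rz": 0}, {"claw": 5, "tx": 0, "ty": 0, "tz": 0, "rx": 0, "ry": 0, "rz": 0}, {"claw": 5, "tx": 0, "ty": 0, "tz": 0, "rx": 0, "ry": 0, "rz": 0}, {"claw": 5, "tx": 0, "ty": 0, "tz": 0, "rx": 0, "ry": 0, "rz": 0}], "grip_force": 45}}

```text
time_s: 26.72
position: [0.4635, 0.3263, 0.1009]
orientation: [-0.127, 0.992, 0.0, 0.001]
ft_force: [0.6, -1.3, 4.0]
width: 0.0155
gripper_force: 44.4
```

```bash
python3 - <<'E'
from h import *
full(.457,-.002,.23,203.5);full(.457,-.002,.23,194.7)
E
```

```text
rot [-0.    0.02 -1.78] t after [ 136.9 -298.5 -129.1] q6 0.36 t 26.725
rot [-0.    0.02 -0.02] t after [  89.6 -315.9 -129.1] q6 0.36 t 26.725
```

Emit:
{"op": "drive_tool", "data": {"motion": [{"claw": 5, "tx": 0, "ty": 0, "tz": -10, "rx": 0, "ry": 0, "rz": 0}, {"claw": 5, "tx": 0, "ty": 0, "tz": -25, "rx": 0, "ry": 0, "rz": 0}, {"claw": 5, "tx": 0, "ty": 0, "tz": -35, "rx": 0, "ry": 0, "rz": 0}, {"claw": 5, "tx": 0, "ty": 0, "tz": -40, "rx": 0, "ry": 0, "rz": 0}, {"claw": 5, "tx": 0, "ty": 0, "tz": -25, "rx": 0, "ry": 0, "rz": 0}, {"claw": 5, "tx": 0, "ty": 0, "tz": 0, "rx": 0, "ry": 0, "rz": -0.9}, {"claw": 5, "tx": 0, "ty": 0, "tz": 0, "rx": 0, "ry": 0, "rz": -0.9}, {"claw": 5, "tx": 7, "ty": -14, "tz": 0, "rx": 0, "ry": 0, "rz": 0}, {"claw": 5, "tx": 14, "ty": -30, "tz": 0, "rx": 0, "ry": 0, "rz": 0}, {"claw": 5, "tx": 18, "ty": -40, "tz": 0, "rx": 0, "ry": 0, "rz": 0}, {"claw": 5, "tx": 18, "ty": -40, "tz": 0, "rx": 0, "ry": 0, "rz": 0}, {"claw": 5, "tx": 18, "ty": -40, "tz": 0, "rx": 0, "ry": 0, "rz": 0}, {"claw": 5, "tx": 18, "ty": -40, "tz": 0, "rx": 0, "ry": 0, "rz": 0}, {"claw": 5, "tx": 18, "ty": -38, "tz": 0, "rx": 0, "ry": 0, "rz": 0}, {"claw": 5, "tx": 13, "ty": -30, "tz": 0, "rx": 0, "ry": 0, "rz": 0}, {"claw": 5, "tx": 8, "ty": -17, "tz": 0, "rx": 0, "ry": 0, "rz": 0}, {"claw": 5, "tx": 5, "ty": -9, "tz": 0, "rx": 0, "ry": 0, "rz": 0}, {"claw": 5, "tx": 0, "ty": 0, "tz": 0, "rx": 0, "ry": 0, "rz": 0}, {"claw": 5, "tx": 0, "ty": 0, "tz": 0, "rx": 0, "ry": 0, "rz": 0}]}}

```text
time_s: 29.1
position: [0.4569, -0.0014, 0.2354]
orientation: [-0.205, 0.979, 0.0, 0.001]
ft_force: [0.2, -0.7, -0.9]
width: 0.0158
gripper_force: 44.0
```

Emit:
{"op": "drive_tool", "data": {"motion": [{"claw": 5, "tx": 0, "ty": 0, "tz": 15, "rx": 0, "ry": 0, "rz": 0}, {"claw": 5, "tx": 0, "ty": 0, "tz": 30, "rx": 0, "ry": 0, "rz": 0}, {"claw": 5, "tx": 0, "ty": 0, "tz": 30, "rx": 0, "ry": 0, "rz": 0}, {"claw": 5, "tx": 0, "ty": 0, "tz": 12, "rx": 0, "ry": 0, "rz": 0}, {"claw": 5, "tx": 0, "ty": 0, "tz": 0, "rx": 0, "ry": 0, "rz": 0}, {"claw": 5, "tx": 0, "ty": 0, "tz": 0, "rx": 0, "ry": 0, "rz": 0}]}}

```text
time_s: 29.85
position: [0.4577, -0.0016, 0.1493]
orientation: [-0.205, 0.979, -0.0, 0.001]
ft_force: [0.3, -0.8, -0.4]
width: 0.0157
gripper_force: 44.0
```

```bash
python3 - <<'E'
from h import *
full(.457,-.002,.1049,203.5); a=wrist("pics/w10.png")
E
```

```text
rot [-0.01  0.03  0.03] t after [ 0.8 -0.1 44.4] q6 -0.42 t 29.85
```

View pics/w10.png

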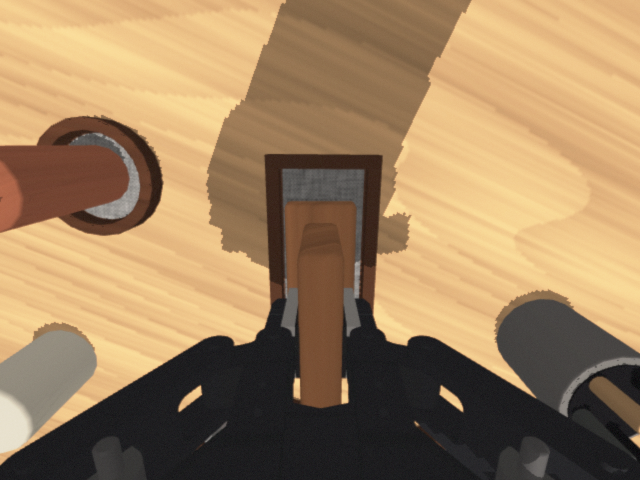

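The smoother is held upright and square to the long tray. The tray's near corners are at (265,155) and (382,155), and the block's front edge runs from (286,202) to (355,202). I'll compute how far the two centres are apart.

```bash
python3 - <<'E'
from h import *
X=np.array([np.cos(np.radians(203.5)),np.sin(np.radians(203.5))]);Y=np.array([X[1],-X[0]])
t=wr([[265,155],[382,155]],.016); b=wr([[286,202],[355,202]],.0665)
tc=t.mean(0)-.066*X; bc=b.mean(0)-.048*X
print(tc,bc,np.linalg.norm(t[1]-t[0]),np.linalg.norm(b[1]-b[0]),"shift tx,ty mm",(tc-bc)@X*1e3,(tc-bc)@Y*1e3)
d=t[1]-t[0];print(np.degrees(np.arctan2(d[0],-d[1]))); d=b[1]-b[0];print(np.degrees(np.arctan2(d[0],-d[1])))
E
```

```text
[0.45534478 0.00065602] [ 4.57490614e-01 -2.99927786e-04] 0.0693707348762181 0.032031254513867465 shift tx,ty mm 1.586670604521217 1.7323110796236167
-156.34304830859634
-156.34042942947605
```

Emit:
{"op": "drive_tool", "data": {"motion": [{"claw": 5, "tx": 1.5, "ty": 1.2, "tz": 12, "rx": 0, "ry": 0, "rz": 0}, {"claw": 5, "tx": 0, "ty": 0, "tz": 15, "rx": 0, "ry": 0, "rz": 0}, {"claw": 5, "tx": 0, "ty": 0, "tz": 8, "rx": 0, "ry": 0, "rz": 0}, {"claw": 5, "tx": 0, "ty": 0, "tz": 4, "rx": 0, "ry": 0, "rz": 0}, {"claw": 5, "tx": 0, "ty": 0, "tz": 2, "rx": 0, "ry": 0, "rz": 0}, {"claw": 5, "tx": 0, "ty": 0, "tz": 1, "rx": 0, "ry": 0, "rz": 0}, {"claw": 5, "tx": 0, "ty": 0, "tz": 0, "rx": 0, "ry": 0, "rz": 0}, {"claw": 5, "tx": 0, "ty": 0, "tz": 0, "rx": 0, "ry": 0, "rz": 0}]}}

```text
time_s: 30.9
position: [0.4555, -0.0012, 0.1067]
orientation: [-0.205, 0.979, -0.0, 0.001]
ft_force: [0.3, 0.4, -0.8]
width: 0.0156
gripper_force: 44.0
```

Emit:
{"op": "drive_tool", "data": {"motion": [{"claw": 5, "tx": 0, "ty": 0, "tz": 1, "rx": 0, "ry": 0, "rz": 0}, {"claw": 5, "tx": 0, "ty": 0, "tz": 1, "rx": 0, "ry": 0, "rz": 0}, {"claw": 5, "tx": 0, "ty": 0, "tz": 0.5, "rx": 0, "ry": 0, "rz": 0}, {"claw": 5, "tx": 0, "ty": 0, "tz": 0, "rx": 0, "ry": 0, "rz": 0}]}}

```text
time_s: 31.4
position: [0.4554, -0.0013, 0.1049]
orientation: [-0.205, 0.979, -0.0, 0.001]
ft_force: [-3.9, -0.5, 7.9]
width: 0.0156
gripper_force: 45.4
```

Emit:
{"op": "drive_tool", "data": {"motion": [{"claw": 25, "tx": 0, "ty": 0, "tz": 0, "rx": 0, "ry": 0, "rz": 0}, {"claw": 50, "tx": 0, "ty": 0, "tz": 0, "rx": 0, "ry": 0, "rz": 0}, {"claw": 60, "tx": 0, "ty": 0, "tz": 0, "rx": 0, "ry": 0, "rz": 0}, {"claw": 60, "tx": 0, "ty": 0, "tz": -15, "rx": 0, "ry": 0, "rz": 0}, {"claw": 60, "tx": 0, "ty": 0, "tz": -35, "rx": 0, "ry": 0, "rz": 0}, {"claw": 60, "tx": 0, "ty": 0, "tz": -45, "rx": 0, "ry": 0, "rz": 0}, {"claw": 60, "tx": 0, "ty": 0, "tz": -45, "rx": 0, "ry": 0, "rz": 0}, {"claw": 60, "tx": 18, "ty": -12, "tz": -20, "rx": 0, "ry": 0, "rz": 0}, {"claw": 60, "tx": 35, "ty": -22, "tz": 0, "rx": 0, "ry": 0, "rz": 0}, {"claw": 60, "tx": 40, "ty": -26, "tz": 0, "rx": 0, "ry": 0, "rz": 0}, {"claw": 60, "tx": 40, "ty": -26, "tz": 0, "rx": 0, "ry": 0, "rz": 0}, {"claw": 60, "tx": 40, "ty": -26, "tz": 0, "rx": 0, "ry": 0, "rz": 0}, {"claw": 60, "tx": 40, "ty": -26, "tz": 0, "rx": 0, "ry": 0, "rz": 0}, {"claw": 60, "tx": 40, "ty": -26, "tz": 0, "rx": 0, "ry": 0, "rz": 0}, {"claw": 60, "tx": 30, "ty": -20, "tz": 0, "rx": 0, "ry": 0, "rz": 0}, {"claw": 60, "tx": 15, "ty": -10, "tz": 0, "rx": 0, "ry": 0, "rz": 0}, {"claw": 60, "tx": 0, "ty": 0, "tz": 0, "rx": 0, "ry": 0, "rz": 0}]}}

```text
time_s: 33.52
position: [0.2592, -0.2991, 0.2645]
orientation: [-0.203, 0.979, -0.0, 0.001]
ft_force: [0.7, -0.4, -0.2]
width: 0.051
gripper_force: 0.0
```

```bash
python3 - <<'E'
from h import *
a=grab_frame("top"); cv2.imwrite("pics/t9.png",a); b=cv2.imread("pics/top0.png")
# expected top-face pixels from the poses; compare with observed difference blobs
d=(np.abs(a.astype(int)-b).max(2)>30).astype(np.uint8); d[:150]=0; d[330:]=0
n,l,st,ce=cv2.connectedComponentsWithStats(d)
for i in range(1,n):
    if st[i,4]>30: print(st[i],ce[i].round(1))
c=get_calibration("top")
pr=lambda P:cv2.projectPoints(np.float64(P),c["rvec"],c["tvec"],c["mtx"],None)[0].reshape(-1,2).round(1).tolist()
print("expect cap,lid,tin,rib",pr([[.465,-.151,.107],[.6014,.155,.084],[.627,.003,.094],[.4555,-.001,.072]]))
black=(a.max(2)<40)[225:290,360:410]; ys,xs=np.nonzero(black); print("can cap px",xs.mean()+360,ys.mean()+225,len(xs))
E
```

```text
[305 172  20  39 492] [314.6 189.5]
[162 177  37  36 873] [180.2 194. ]
[437 181  41  40 767] [457.  200.2]
[230 186  24  21 164] [238.2 192.5]
[239 198  18  13  31] [249.8 205.6]
[247 206  15  14  39] [256.2 214.2]
[157 241  28  46 748] [170.2 263.4]
[300 246  30  44 639] [314.7 268. ]
[373 254  21  22 301] [382.6 265.2]
[448 261  30  23 451] [462.1 271. ]
expect cap,lid,tin,rib [[386.9, 260.3], [242.9, 197.8], [313.0, 185.6], [314.2, 266.0]]
can cap px 385.63513513513516 261.6216216216216 148
```

The differences from the first picture are only where they should be: every item is in its tray at the expected pixels, and the bystanders haven't moved. Handing in.

```bash
python3 -c "
from cell import *
print(job_done())"
```

```text
the job is handed in; nothing more can be done
None
```

The job is handed in at about 34 s: spray can, paint pot, tin and smoother were each lowered onto their tray floors and released, in that order, and a final top-camera pixel check showed them in place with the glue bottle and marker cup unmoved.

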